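Find the stamped crate and send it to dispatch

ROBOT

A 6-joint arm with a two-finger parallel gripper is mounted at the origin on the work surface. World frame = base frame: x ahead of the robot, y to its left, z up, the work surface at z = 0. Lengths are in mm, angles in degrees, forces in N, time in s.
With the tool pointing down it reaches from about 300 to 850 mm from the base axis. Payload 4.2 kg.
Tool frame: the origin (TCP) lies midway between the tips of the shut fingers; the grasp point (between the pads) lies 19 mm behind it (env.grasp_offset is the distance from the TCP to the grasp point, in mm); z points along the fingers, y is the line along which they close (so a half turn about z gives the same grasp; the last joint's range is limited). The gripper opens to 91 mm and grips with 3 to 60 N. Pads are 32 mm wide; open, the fingers measure 118 mm over their backs; the gripper's body (76 mm by 178 mm) begins 60 mm behind the grasp point.
Start: joints at [-77.75, 18.312, 89.639, -0, 72.044, -1.146], TCP at [133.216, -559.372, 213.976] pointing down, gripper open.
Joint ranges: [-177.97, 177.97], [-48.28, 115.42], [12.27, 149.76], [-77.06, 257.06], [2.81, 150.46], [-146.56, 146.56]. Speed limits (degrees/s): [147.25, 147.25, 180, 180, 180, 180].

INTERFACE

Orientations are given as [roll, pitch, yaw] about the fixed x, y, z axes, in that order (R = Rz(yaw) Ry(pitch) Rx(roll)).
In Python, from workcell import env, optics gives the robot as it stands. The module is installed in compiled form; this text tells all that it offers.
- The arm moves only by the tool send_rows, never from a script. Its argument "targets" is a list that holds one entry, the list of rows, each a list of 7 numbers: the turn, a rotation vector about the world's x, y, z scaled (see below), then the shift along the world's x, y, z scaled (see below), then the closure, from -1 (fully open) to 1 (shut). In form: [[[rx, ry, rz, x, y, z, gripper], ...]]. A call has 1 to 12 rows; each row shifts and turns the commanded pose from where the row before left it; what a row does not reach is not made up. The controller multiplies each number of a shift by 0.2 m and each number of a turn by pi/2 rad. A row lasts 1/10 s, in which the tool goes at most 50 mm and 8.59 degrees, less where a joint would pass 70% of its speed; a pose out of reach is approached as far as the arm can. A call with a number of a shift or a turn outside -1 to 1 is refused whole. A call with a gripper value outside its range is refused whole. The fingers move at their own pace and stop on an object; "grip_force" is the grip in N (left out, the last holds). Time passes only in rows, so rows that do not move let the fingers close. It gives the time, the measured TCP pose, the force, the opening and the grip force at its end, in the units of the state.
- env.state(): the state, without advancing time (a new reading comes with each control period).
- optics.grab_frame(name): name is "scene" or "top"; returns (picture, depth): 400x640x3 uint8, red, green, blue; 400x640 float32, mm along the optical axis (not along the pixel's ray), 0 where there is no reading.
- optics.camera_info(name): a dict with "camera_matrix" (3x3 intrinsics, pixels), "R" (3x3) and "t" (3): a world point X has camera coordinates R X + t. Camera axes: x right, y down, z forward; pixel columns grow to the right and rows downward; lengths in mm; the calibration is good to about 2 mm. A picture is of the moment at which its call begins. camera_info takes no time and is no camera call.
- env.job_done(): hands the job in; it is judged then, once.
Trained networks look in the newest picture that a camera, given by its name, has taken for a name from the list of things; names that differ only in an ending like _2 or _b are one class to them, and where a whole thing is asked for, a point or a joint stands for the part that bears it (a point fixed in the world has none). Each returns a list of dicts, best first, with "conf" (0 to 1); they miss things now and then, are a little off and sometimes report something else, mostly with a low value. They report only what shows in the picture. A call takes as long as a camera call. They do not tell look-alikes from the thing itself.
- optics.silhouettes(camera, name): "mask" (400x640 bool, what is visible of it) and "at" ([column, row] in pixels, amid what is visible of it).
- optics.place_of(camera, name): "at" ([column, row] in pixels: a listed point, or the origin of a listed thing).
The state is a dict: "time_s": time; "qpos": joint angles; "qvel": joint speeds; "effort": joint torques, N m; "ee_pos": TCP position; "ee_rot": TCP orientation; "force": force on the tool from outside, world axes, zero at the start; "torque": the same for the moment, N m; "gripper_width": finger opening in mm; "gripper_force": force on a finger pad.
Only numpy, scipy, OpenCV 4.12 (cv2) and the standard library are available. Lean on these libraries where they do the work, as an engineer would, in place of code of your own. Each camera call takes 0.05 s, during which the arm holds its last target. There are 200 camera calls.

TASK

Push over the crate on the robot's left, towards the robot, so that it lies on its side with its underside facing away from the robot, then do the same with the crate on the right: one of them carries a red stamp underneath. Push that one, still lying like that, sideways over the bench until it lies between the two yellow dispatch lines, and leave the other lying outside them. Only push with the fingers: do not pick up a crate, and leave everything else on the bench where it is.

Things in the scene. Friction and masses are not known exactly. Their poses are not given: they have to be found in the camera images.
- crate_a: open slatted plywood crate, empty, about 0.5 kg, 90 (own x) x 100 (own y) x 120 mm high (z), walls 7 mm; stands upright at the start, one crate left (+y), one right (-y). Origin: centre of the underside, z out of the open top; at yaw 0 its -x face looks to the robot. One of the two has a red ring-and-dot stamp, 60 mm across, underneath.
- crate_b: the other crate, same size and axes as crate_a, alike but for the stamp. Pushed near its top, a crate topples over its bottom edge and does not slide; past about 45 degrees it falls by itself. Lying on its -x face it is 90 mm high, own x up, underside away from the robot.
- crate_a_mid (a point): the middle of crate_a's volume, 60 mm from its underside along its z; axes as crate_a
- crate_b_mid (a point): the middle of crate_b's volume, 60 mm from its underside along its z; axes as crate_b
- stamp (a point): centre of the red stamp, in the middle of the underside of whichever crate carries it (hidden from view while that crate stands upright)
- lane: the dispatch lane: two yellow tapes flat on the bench, each 300 mm long (along its x, away from the robot) and 20 mm wide, with 170 mm of bare bench between them; origin on the bench, midway between the tapes and midway along them; it lies between the two crates
- bowl: bystander, not to be disturbed: turned pale-wood bowl, 100 mm across, 45 mm high
- vase: bystander, not to be disturbed: small turned pale-wood vase, 72 mm across, 85 mm high
- mallet: bystander, not to be disturbed: wooden mallet lying on the bench, about 240 mm long, origin at mid length
- gouge: bystander, not to be disturbed: gouge with a wooden handle lying on the bench, about 220 mm long
- wax: bystander, not to be disturbed: amber glass wax jar, 66 mm across, 60 mm high
- blank: bystander, not to be disturbed: pale wooden block, 90 x 60 x 60 mm
- pencup: bystander, not to be disturbed: dark steel pencil cup, 68 mm across, 85 mm high
Mind the look-alikes: they are no part of the job. What is shaped like the crate_a but purple or turquoise is not meant.

How it is judged:
By the outcome, as a careful person would: the job done as asked, in the order asked, and still so for the second after the job is handed in, with the robot touching nothing.
It also fails if it takes over 72 s, if anything falls off the work surface, if the arm or the gripper's body presses on something with over 40 N, if the wrist force passes 120 N, or if a joint passes its speed limit or range.

## Working session

There is one attempt and no reset: what is moved stays moved. The work goes in short steps, Python scripts to look and compute and a tool call to move; the robot and the scene stay as the last step left them, time stands still between calls to the robot, and variables do not carry over. Pictures are saved under pics/ and viewed, at most 10 in all, crops included, and the job is handed in when it is done.

Besides the shell and the picture viewer there is one more tool, called as a command line: name --argument value ..., lists and objects as JSON in quotes. send_rows: Moves the arm, as the interface text tells. Its arguments: {"type":"object","properties":{"targets":{"type":"array"},"grip_force":{"type":"number"}},"required":["targets"]}

```bash
mkdir -p pics; cat > h.py <<'E'
import numpy as np, cv2
from workcell import env, optics
def cloud(cam, depth):
    i=optics.camera_info(cam); K=np.array(i["camera_matrix"]);R=np.array(i["R"]);t=np.array(i["t"])
    v,u=np.mgrid[:400,:640]
    c=np.stack([(u-K[0,2])/K[0,0]*depth,(v-K[1,2])/K[1,1]*depth,depth],-1)
    P=(c-t)@R; P[depth==0]=np.nan
    return P
def snap(cam,name=None):
    im,d=optics.grab_frame(cam)
    if name: cv2.imwrite(f"pics/{name}.png",im[:,:,::-1])
    return im,cloud(cam,d)
E
python3 - <<'E'
from h import *
for c in("scene","top"):
    im,P=snap(c,c+"0")
    i=optics.camera_info(c); print(c,-np.array(i["R"]).T@np.array(i["t"]))
    for n in("crate_a","lane","bowl","vase","mallet","gouge","wax","blank","pencup"):
        for s in optics.silhouettes(c,n):
            if s["conf"]<.3: continue
            p=P[s["mask"]]; p=p[~np.isnan(p[:,0])]
            if len(p): print(n,round(s["conf"],2),np.round(s["at"]),"lo",np.percentile(p,2,axis=0).round(),"hi",np.percentile(p,98,axis=0).round(), im[s["mask"]].mean(0).round())
print(env.state())
E
```

```text
scene [1105.62095524  382.89836242  842.18467617]
crate_a 0.8 [414. 352.] lo [705. 324.   7.] hi [822. 445. 120.] [35. 99. 93.]
crate_a 0.65 [249. 182.] lo [ 531. -261.    9.] hi [ 626. -155.  120.] [135. 111.  78.]
crate_a 0.63 [489. 261.] lo [410. 384.  10.] hi [526. 501. 120.] [69. 35. 82.]
crate_a 0.56 [384. 257.] lo [540. 175.   8.] hi [631. 276. 120.] [124. 102.  72.]
lane 0.67 [357. 226.] lo [332. -92.  -2.] hi [615. 118.   4.] [205. 172.  69.]
lane 0.61 [462. 316.] lo [583. 413.   3.] hi [638. 470.  62.] [132. 113. 101.]
bowl 0.74 [291. 285.] lo [712.  39.   6.] hi [800. 127.  46.] [167. 138.  99.]
vase 0.79 [242. 249.] lo [ 729. -110.   17.] hi [790. -55.  72.] [152. 124.  88.]
vase 0.42 [461. 314.] lo [584. 414.  10.] hi [638. 470.  62.] [132. 114. 103.]
mallet 0.73 [456. 192.] lo [135. 256.   7.] hi [368. 330.  28.] [133. 105.  74.]
mallet 0.31 [250. 185.] lo [ 531. -261.    8.] hi [ 626. -155.  120.] [134. 110.  78.]
gouge 0.79 [275. 134.] lo [ 167. -333.    9.] hi [ 366. -312.   28.] [154. 127.  93.]
gouge 0.58 [291. 282.] lo [712.  41.   5.] hi [800. 127.  46.] [166. 13
[... 1330 characters left out ...]
6. 245.  88.] [68. 64. 58.]
{'time_s': 1.0, 'qpos': array([-7.77482713e+01,  1.83112830e+01,  8.96373000e+01, -9.99263603e-05,
        7.20428903e+01, -1.14432100e+00]), 'qvel': array([-0.05060429,  0.01369789, -0.0391409 ,  0.0127977 , -0.01619041,
       -0.10462222]), 'effort': array([-1.89078513e-03, -4.12365925e+01, -2.32233256e+01,  7.25531462e-02,
        3.77770106e-02,  4.72674273e-06]), 'ee_pos': array([ 133.24003065, -559.38738466,  213.99365901]), 'ee_rot': array([1.79991477e+02, 2.65329249e-04, 1.33960805e+01]), 'force': array([0.24586818, 0.22531629, 0.16329345]), 'torque': array([ 0.02995392, -0.03824261, -0.03618704]), 'gripper_force': 0.0, 'gripper_width': 91.14708012034319}
```

View pics/scene0.png

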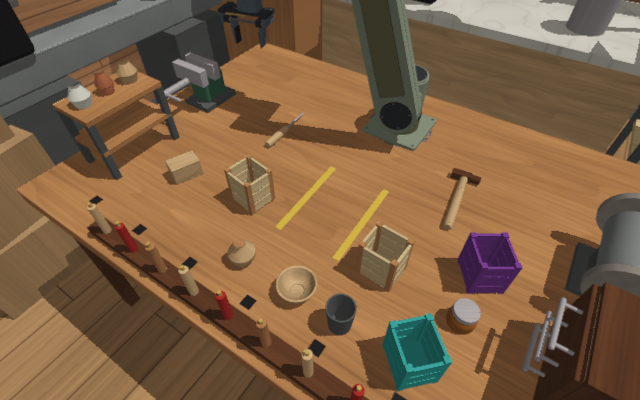

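View pics/top0.png

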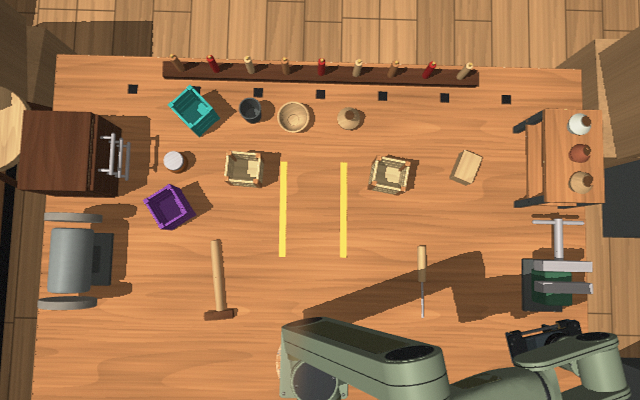

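The left crate is at top px (245,168) and the right at (390,174), turned a little. The lane tapes are at columns 283 and 344. The purple and turquoise crates are decoys. Next I measure yaws and lane edges.

```bash
python3 - <<'E'
from h import *
for c in("top","scene"):
    im,P=snap(c)
    for y0 in(1,-1):
        m=(P[...,2]>108)&(P[...,2]<128)&(abs(P[...,0]-578)<80)&(abs(P[...,1]-y0*216)<75)
        r=cv2.minAreaRect(P[m][:,:2].astype(np.float32)); print(c,y0,m.sum(),np.round(r[0]),np.round(r[1]),round(r[2],1))
    hsv=cv2.cvtColor(im,cv2.COLOR_RGB2HSV)
    m=(hsv[...,0]>20)&(hsv[...,0]<34)&(hsv[...,1]>130)&(hsv[...,2]>140)&(abs(P[...,2])<12)&(abs(P[...,1]-17)<130)&(P[...,0]>280)&(P[...,0]<660)
    for s in(1,-1):
        q=P[m&(s*(P[...,1]-17)>0)][:,:2].astype(np.float32)
        r=cv2.minAreaRect(q);print(c,"tape",len(q),np.round(r[0]),np.round(r[1]),round(r[2],1),np.median(q,0).round())
E
```

```text
top 1 347 [580. 226.] [101.  91.] 86.1
top -1 343 [ 572. -209.] [101.  91.] 80.5
top tape 613 [469. 111.] [297.  21.] 0.8 [465. 110.]
top tape 616 [472. -80.] [300.  20.] 1.0 [468. -80.]
scene 1 570 [583. 225.] [100.  93.] 86.0
scene -1 398 [ 575. -210.] [103.  93.] 80.0
scene tape 571 [470. 109.] [302.  21.] 0.9 [487. 109.]
scene tape 478 [473. -80.] [301.  22.] 0.7 [490. -80.]
```

send_rows --targets '[[[0, 0, -0.01, 0.135, 0.195, 0, 0], [0, 0, -0.01, 0.135, 0.195, 0, 0], [0, 0, -0.01, 0.135, 0.195, 0, 0], [0, 0, -0.01, 0.135, 0.195, 0, 0], [0, 0, -0.01, 0.135, 0.195, 0, 0], [0, 0, -0.01, 0.135, 0.195, 0, 0], [0, 0, -0.01, 0.135, 0.195, 0, 0], [0, 0, -0.01, 0.135, 0.195, 0, 0], [0, 0, -0.01, 0.135, 0.195, 0, 0], [0, 0, -0.01, 0.135, 0.195, 0, 0]]]'

```text
time_s: 2.1
ee_pos: [404.1, -167.7, 214.3]
ee_rot: [180.0, -0.1, 4.4]
force: [-0.1, 0.4, -0.3]
gripper_width: 45.8
gripper_force: 0.0
```

send_rows --targets '[[[0, 0, -0.01, 0.135, 0.195, 0, 0], [0, 0, -0.01, 0.135, 0.195, 0, 0], [0, 0, -0.01, 0.135, 0.195, 0, 0], [0, 0, -0.01, 0.135, 0.195, 0, 0], [0, 0, -0.01, 0.135, 0.195, 0, 0], [0, 0, -0.01, 0.135, 0.195, 0, 0], [0, 0, -0.01, 0.135, 0.195, 0, 0], [0, 0, -0.01, 0.135, 0.195, 0, 0], [0, 0, -0.01, 0.135, 0.195, 0, 0], [0, 0, 0, 0.135, 0.195, 0, 0], [0, 0, 0, 0, 0, 0, 0]]]'

```text
time_s: 3.2
ee_pos: [675.3, 225.8, 211.7]
ee_rot: [-179.9, 0.0, -3.5]
force: [-0.0, -0.5, -0.7]
gripper_width: 45.4
gripper_force: 0.0
```

send_rows --targets '[[[0, 0, 0, 0, 0, -0.14, 0], [0, 0, 0, 0, 0, -0.14, 0], [0, 0, 0, 0, 0, -0.14, 0], [0, 0, 0, 0, 0, -0.14, 0], [0, 0, 0, 0, 0, 0, 0], [0, 0, 0, -0.05, 0, 0, 0], [0, 0, 0, -0.05, 0, 0, 0], [0, 0, 0, -0.05, 0, 0, 0]]]'

```text
time_s: 4.0
ee_pos: [643.0, 220.8, 104.1]
ee_rot: [-179.9, -0.2, -3.7]
force: [-0.1, -0.1, 0.7]
gripper_width: 45.8
gripper_force: 0.0
```

send_rows --targets '[[[0, 0, 0, -0.04, 0.003, 0, 0], [0, 0, 0, -0.04, 0.003, 0, 0], [0, 0, 0, -0.04, 0.003, 0, 0], [0, 0, 0, -0.04, 0.003, 0, 0], [0, 0, 0, -0.04, 0.003, 0, 0], [0, 0, 0, -0.04, 0.003, 0, 0], [0, 0, 0, 0, 0, 0, 0]]]'

```text
time_s: 4.7
ee_pos: [599.1, 224.5, 106.7]
ee_rot: [-179.9, -0.7, -3.6]
force: [7.6, -3.4, 16.0]
gripper_width: 45.5
gripper_force: 8.7
```

```bash
python3 - <<'E'
from h import *
im,P=snap("scene","s1")
E
```

```text
(no output)
```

View pics/s1.png

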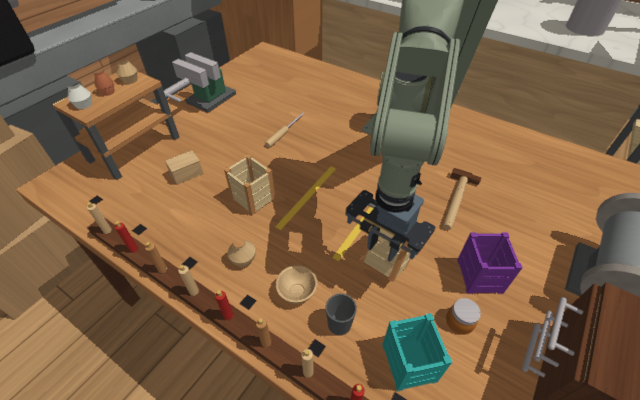

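Left crate is tilting (at about px (385,255)), with a slat catching the fingertips. I'll push on with a slight lift.

send_rows --targets '[[[0, 0, 0, 0, 0, 0.02, 0], [0, 0, 0, -0.02, 0, 0.02, 0], [0, 0, 0, -0.03, 0.002, 0.02, 0], [0, 0, 0, -0.03, 0.002, 0.02, 0], [0, 0, 0, -0.03, 0.002, 0.02, 0], [0, 0, 0, 0, 0, 0, 0]]]'

```text
time_s: 5.35
ee_pos: [571.6, 225.5, 122.0]
ee_rot: [180.0, 0.1, -3.7]
force: [0.5, -0.9, 0.2]
gripper_width: 45.9
gripper_force: 0.0
```

send_rows --targets '[[[0, 0, 0, 0, 0, 0.2, 0], [0, 0, 0, 0, 0, 0.22, 0], [0, 0, -0.007, 0.045, -0.225, 0, 0], [0, 0, -0.007, 0.045, -0.225, 0, 0], [0, 0, -0.007, 0.045, -0.225, 0, 0], [0, 0, -0.007, 0.045, -0.225, 0, 0], [0, 0, -0.007, 0.045, -0.225, 0, 0], [0, 0, -0.007, 0.045, -0.225, 0, 0], [0, 0, -0.007, 0.045, -0.225, 0, 0], [0, 0, -0.007, 0.045, -0.225, 0, 0], [0, 0, -0.007, 0.045, -0.225, 0, 0], [0, 0, -0.007, 0.045, -0.225, 0, 0]]]'

```text
time_s: 6.55
ee_pos: [663.0, -226.3, 205.4]
ee_rot: [-180.0, 0.1, -10.0]
force: [1.1, -0.4, 1.1]
gripper_width: 45.8
gripper_force: 0.0
```

```bash
cat >> h.py <<'E'
def rect(cam,P,x,y,r=110,lo=78,hi=100):
    m=(P[...,2]>lo)&(P[...,2]<hi)&(abs(P[...,0]-x)<r)&(abs(P[...,1]-y)<r)
    q=cv2.minAreaRect(P[m][:,:2].astype(np.float32)); print(cam,m.sum(),np.round(q[0]),np.round(q[1]),round(q[2],1))
E
python3 - <<'E'
from h import *
im,P=snap("scene","s2"); rect("scene",P,480,225)
im,P=snap("top"); rect("top",P,480,225)
print(env.state()["ee_pos"],env.state()["ee_rot"])
E
```

```text
scene 214 [565. 228.] [97. 48.] 89.4
top 59 [564. 226.] [97. 57.] 85.7
[ 663.08085632 -230.41475347  204.39777117] [ 1.79863124e+02  4.69831681e-02 -1.03354128e+01]
```

View pics/s2.png

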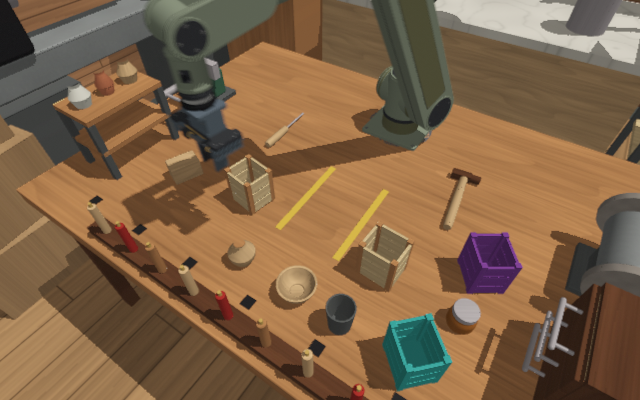

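The left crate is standing again at px (385,255): it rocked back because the push stopped at the balance point. I'll go back and push it further.

send_rows --targets '[[[0, 0, 0.007, 0.005, 0.225, 0, 0], [0, 0, 0.007, 0.005, 0.225, 0, 0], [0, 0, 0.007, 0.005, 0.225, 0, 0], [0, 0, 0.007, 0.005, 0.225, 0, 0], [0, 0, 0.007, 0.005, 0.225, 0, 0], [0, 0, 0.007, 0.005, 0.225, 0, 0], [0, 0, 0.007, 0.005, 0.225, 0, 0], [0, 0, 0.007, 0.005, 0.225, 0, 0], [0, 0, 0.007, 0.005, 0.225, 0, 0], [0, 0, 0.007, 0.005, 0.225, 0, 0], [0, 0, 0, 0, 0, 0, 0]]]'

```text
time_s: 7.75
ee_pos: [671.6, 232.2, 204.9]
ee_rot: [-179.9, 0.1, -3.3]
force: [-0.0, -0.8, -0.6]
gripper_width: 45.4
gripper_force: 0.0
```

```bash
python3 - <<'E'
from h import *
for c in("top","scene"):
    im,P=snap(c); rect(c,P,580,225,75,108,128); rect(c,P,573,-209,75,108,128)
print(env.state()["ee_pos"],env.state()["ee_rot"])
E
```

```text
top 17 [597. 178.] [ 6. 50.] 86.0
top 344 [ 572. -208.] [101.  90.] 80.2
scene 244 [590. 225.] [86. 96.] 1.7
scene 389 [ 575. -210.] [104.  91.] 80.3
[672.1543238  226.84418411 205.199152  ] [ 1.79935053e+02  9.20374836e-02 -3.54922208e+00]
```

send_rows --targets '[[[0, 0, 0, 0, 0, -0.12, 0], [0, 0, 0, 0, 0, -0.12, 0], [0, 0, 0, 0, 0, -0.12, 0], [0, 0, 0, 0, 0, -0.12, 0], [0, 0, 0, 0, 0, 0, 0], [0, 0, 0, -0.05, 0, 0, 0], [0, 0, 0, -0.05, 0, 0, 0], [0, 0, 0, -0.05, 0, 0, 0]]]'

```text
time_s: 8.65
ee_pos: [642.9, 225.4, 111.8]
ee_rot: [-180.0, -0.1, -3.7]
force: [-0.4, -0.0, 0.9]
gripper_width: 45.4
gripper_force: 0.9
```

send_rows --targets '[[[0, 0, 0, -0.04, 0.003, 0.01, 0], [0, 0, 0, -0.04, 0.003, 0.01, 0], [0, 0, 0, -0.04, 0.003, 0.01, 0], [0, 0, 0, -0.04, 0.003, 0.01, 0], [0, 0, 0, -0.04, 0.003, 0.01, 0], [0, 0, 0, -0.04, 0.003, 0.01, 0], [0, 0, 0, -0.04, 0.003, 0.01, 0], [0, 0, 0, -0.04, 0.003, 0.01, 0]]]'

```text
time_s: 9.45
ee_pos: [577.8, 230.2, 125.7]
ee_rot: [180.0, 0.1, -3.7]
force: [0.1, 0.7, 2.2]
gripper_width: 45.6
gripper_force: 0.9
```

send_rows --targets '[[[0, 0, 0, -0.04, 0.003, 0, 0], [0, 0, 0, -0.04, 0.003, 0, 0], [0, 0, 0, -0.04, 0.003, 0, 0], [0, 0, 0, -0.04, 0.003, 0, 0], [0, 0, 0, -0.04, 0.003, 0, 0], [0, 0, 0, 0, 0, 0, 0], [0, 0, 0, 0, 0, 0, 0]]]'

```text
time_s: 10.15
ee_pos: [539.2, 233.3, 126.0]
ee_rot: [180.0, -0.0, -3.7]
force: [0.3, 0.1, 0.4]
gripper_width: 45.3
gripper_force: 0.0
```

```bash
python3 - <<'E'
from h import *
im,P=snap("scene","s3"); rect("scene",P,480,225)
E
```

```text
scene 727 [488. 232.] [99. 98.] 85.7
```

View pics/s3.png

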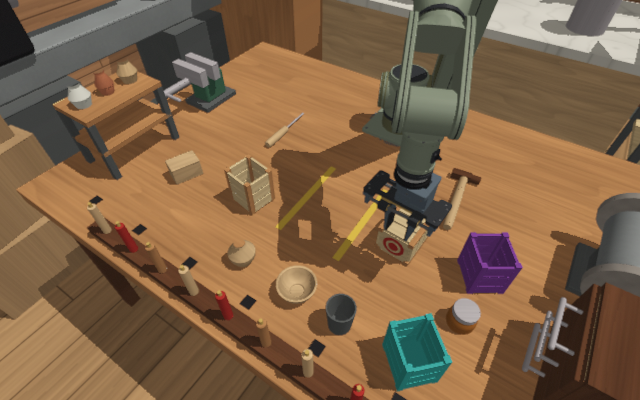

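The left crate now lies on its side with the red stamp visible at px (394,246), facing away from the robot. Now the right crate.

send_rows --targets '[[[0, 0, 0, 0, 0, 0.2, 0], [0, 0, 0, 0, 0, 0.2, 0], [0, 0, -0.007, 0.063, -0.23, 0, 0], [0, 0, -0.007, 0.063, -0.23, 0, 0], [0, 0, -0.007, 0.063, -0.23, 0, 0], [0, 0, -0.007, 0.063, -0.23, 0, 0], [0, 0, -0.007, 0.063, -0.23, 0, 0], [0, 0, -0.007, 0.063, -0.23, 0, 0], [0, 0, -0.007, 0.063, -0.23, 0, 0], [0, 0, -0.007, 0.063, -0.23, 0, 0], [0, 0, -0.007, 0.063, -0.23, 0, 0], [0, 0, -0.007, 0.063, -0.23, 0, 0]]]'

```text
time_s: 11.4
ee_pos: [665.7, -229.1, 205.9]
ee_rot: [180.0, -0.0, -10.1]
force: [1.1, -0.5, -0.2]
gripper_width: 45.7
gripper_force: 0.0
```

send_rows --targets '[[[0, 0, 0, 0, 0, 0, 0], [0, 0, 0, 0, 0, -0.12, 0], [0, 0, 0, 0, 0, -0.12, 0], [0, 0, 0, 0, 0, -0.12, 0], [0, 0, 0, 0, 0, -0.1, 0], [0, 0, 0, 0, 0, 0, 0]]]'

```text
time_s: 12.0
ee_pos: [663.2, -225.7, 110.4]
ee_rot: [-179.9, 0.4, -10.0]
force: [-0.2, -0.1, 0.2]
gripper_width: 45.5
gripper_force: 0.0
```

send_rows --targets '[[[0, 0, 0, -0.05, 0.009, 0, 0], [0, 0, 0, -0.05, 0.009, 0, 0], [0, 0, 0, -0.04, 0.007, 0.01, 0], [0, 0, 0, -0.04, 0.007, 0.01, 0], [0, 0, 0, -0.04, 0.007, 0.01, 0], [0, 0, 0, -0.04, 0.007, 0.01, 0], [0, 0, 0, -0.04, 0.007, 0.01, 0], [0, 0, 0, -0.04, 0.007, 0.01, 0], [0, 0, 0, -0.04, 0.007, 0.01, 0], [0, 0, 0, -0.04, 0.007, 0.01, 0]]]'

```text
time_s: 13.0
ee_pos: [580.6, -211.9, 130.1]
ee_rot: [180.0, 0.0, -10.0]
force: [-0.0, 0.4, 0.2]
gripper_width: 45.7
gripper_force: 0.0
```

send_rows --targets '[[[0, 0, 0, -0.04, 0.007, 0, 0], [0, 0, 0, -0.04, 0.007, 0, 0], [0, 0, 0, -0.04, 0.007, 0, 0], [0, 0, 0, -0.04, 0.007, 0, 0], [0, 0, 0, -0.04, 0.007, 0, 0], [0, 0, 0, -0.04, 0.007, 0, 0], [0, 0, 0, 0, 0, 0, 0], [0, 0, 0, 0, 0, 0, 0]]]'

```text
time_s: 13.8
ee_pos: [533.3, -203.7, 130.2]
ee_rot: [180.0, -0.0, -10.0]
force: [-0.8, -0.9, -0.7]
gripper_width: 45.7
gripper_force: 0.0
```

```bash
python3 - <<'E'
from h import *
for c in("scene","top"):
    im,P=snap(c,c+"4"); rect(c,P,470,-190); rect(c,P,488,232)
E
```

```text
scene 188 [ 560. -206.] [101.  51.] 83.4
scene 1486 [475. 232.] [101. 121.] 86.3
top 6 [ 531. -187.] [58.  1.] 79.3
top 1243 [472. 234.] [101. 120.] 86.2
```

View pics/scene4.png

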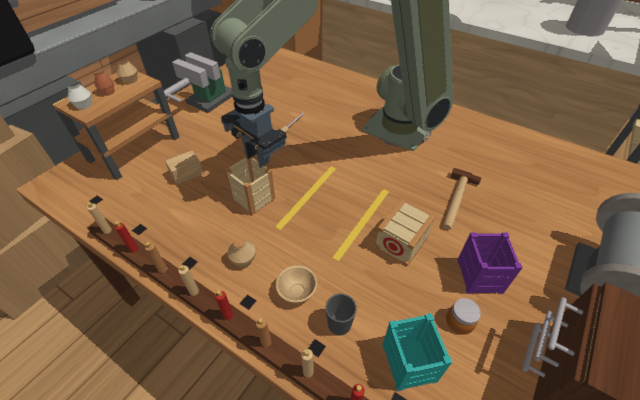

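The right crate still stands at px (250,187): the fingers slipped over its rim. The stamped left crate lies well at px (405,235). I'll redo the right push lower.

send_rows --targets '[[[0, 0, 0, 0, 0, 0.2, 0], [0, 0, 0, 0, 0, 0.15, 0], [0, 0, 0, 0.22, -0.038, 0, 0], [0, 0, 0, 0.22, -0.038, 0, 0], [0, 0, 0, 0.22, -0.039, 0, 0], [0, 0, 0, 0, 0, 0, 0], [0, 0, 0, 0, 0, -0.22, 0], [0, 0, 0, 0, 0, -0.22, 0], [0, 0, 0, 0, 0, -0.05, 0], [0, 0, 0, 0, 0, 0, 0]]]'

```text
time_s: 14.9
ee_pos: [664.0, -226.2, 100.3]
ee_rot: [-180.0, 0.2, -10.0]
force: [0.1, -0.1, 1.2]
gripper_width: 45.5
gripper_force: 0.0
```

```bash
python3 - <<'E'
from h import *
for c in("scene","top"):
    im,P=snap(c); rect(c,P,573,-209,75,108,128)
print(env.state()["ee_pos"],env.state()["force"])
E
```

```text
scene 275 [ 575. -209.] [103.  92.] 80.1
top 60 [ 581. -163.] [ 7. 90.] 80.7
[ 666.41159174 -227.05323766  104.24912989] [0.13139721 0.52034429 0.15471103]
```

send_rows --targets '[[[0, 0, 0, -0.05, 0.009, 0, 0], [0, 0, 0, -0.05, 0.009, 0, 0], [0, 0, 0, -0.04, 0.007, 0, 0], [0, 0, 0, -0.04, 0.007, 0, 0], [0, 0, 0, -0.04, 0.007, 0, 0], [0, 0, 0, -0.04, 0.007, 0, 0], [0, 0, 0, -0.04, 0.007, 0, 0]]]'

```text
time_s: 15.7
ee_pos: [608.5, -217.1, 105.1]
ee_rot: [179.9, -0.6, -10.0]
force: [5.2, -1.4, 7.0]
gripper_width: 45.8
gripper_force: 3.8
```

send_rows --targets '[[[0, 0, 0, -0.04, 0.007, 0.015, 0], [0, 0, 0, -0.04, 0.007, 0.015, 0], [0, 0, 0, -0.04, 0.007, 0.015, 0]]]'

```text
time_s: 16.0
ee_pos: [584.4, -212.9, 114.7]
ee_rot: [179.9, -0.6, -10.0]
force: [4.4, -0.4, 8.8]
gripper_width: 45.5
gripper_force: 4.0
```

Contact is firm; I'll continue.

send_rows --targets '[[[0, 0, 0, -0.04, 0.007, 0.015, 0], [0, 0, 0, -0.04, 0.007, 0.01, 0], [0, 0, 0, -0.04, 0.007, 0, 0], [0, 0, 0, -0.04, 0.007, 0, 0], [0, 0, 0, -0.04, 0.007, 0, 0], [0, 0, 0, -0.04, 0.007, 0, 0], [0, 0, 0, 0, 0, 0, 0], [0, 0, 0, 0, 0, 0, 0]]]'

```text
time_s: 16.8
ee_pos: [532.2, -203.3, 117.0]
ee_rot: [180.0, 0.0, -10.0]
force: [-0.9, 0.6, 8.9]
gripper_width: 45.9
gripper_force: 4.2
```

```bash
python3 - <<'E'
from h import *
for c in("scene","top"):
    im,P=snap(c); rect(c,P,470,-190); rect(c,P,573,-209,75,108,128)
print(env.state()["ee_pos"],env.state()["force"])
E
```

```text
scene 474 [ 511. -199.] [105. 136.] 81.3
scene 212 [ 534. -190.] [ 52. 102.] 12.9
top 28 [ 481. -144.] [ 6. 63.] 83.3
top 42 [ 514. -189.] [32. 89.] 0.3
[ 532.45895828 -203.36827183  116.97214746] [-1.63561814 -0.19223578  9.50609035]
```

```bash
python3 - <<'E'
from h import *
im,P=snap("scene"); 
cv2.imwrite("pics/c5.png",cv2.resize(im[90:250,160:360,::-1],None,fx=3,fy=3))
m=(abs(P[...,1]+200)<60)&(P[...,2]<165)&(P[...,2]>6)&(P[...,0]>380)&(P[...,0]<640)
p=P[m]
for x in range(400,640,20):
    q=p[(p[:,0]>=x)&(p[:,0]<x+20)]
    if len(q): print(x,np.percentile(q[:,2],[2,50,98]).round())
E
```

```text
440 [61. 75. 80.]
460 [ 49.  74. 106.]
480 [ 35.  91. 142.]
500 [ 25.  96. 137.]
520 [ 15. 106. 144.]
540 [ 17.  97. 161.]
560 [50. 81. 93.]
580 [66. 76. 81.]
```

View pics/c5.png

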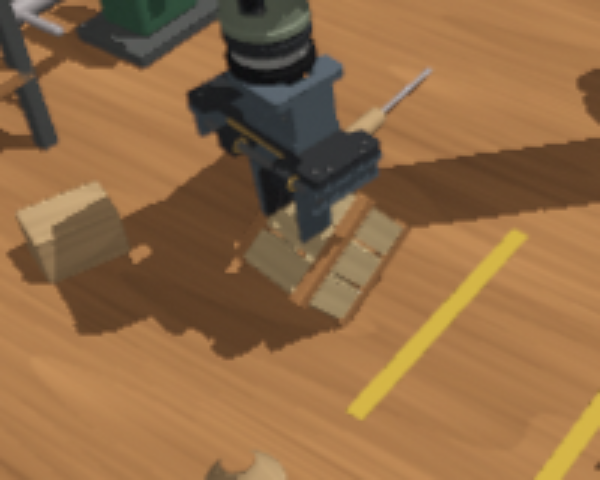

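The crate is about 45° over, with the fingertips in a slat gap (crop px (320,230)). I'll push on 25 mm forward.

send_rows --targets '[[[0, 0, 0, -0.03, 0.005, 0, 0], [0, 0, 0, -0.03, 0.005, 0, 0], [0, 0, 0, -0.03, 0.005, 0.005, 0], [0, 0, 0, -0.03, 0.005, 0.005, 0], [0, 0, 0, 0, 0, 0, 0]]]'

```text
time_s: 17.45
ee_pos: [508.1, -199.0, 117.7]
ee_rot: [-180.0, 0.1, -10.0]
force: [0.5, -0.2, -1.0]
gripper_width: 45.6
gripper_force: 0.0
```

```bash
cat > prof.py <<'E'
from h import *
im,P=snap("scene")
m=(abs(P[...,1]+200)<60)&(P[...,2]<165)&(P[...,2]>6)&(P[...,0]>380)&(P[...,0]<640)
p=P[m]
for x in range(380,640,20):
    q=p[(p[:,0]>=x)&(p[:,0]<x+20)]
    if len(q): print(x,np.percentile(q[:,2],[2,50,98]).round())
E
python3 prof.py
```

```text
400 [69. 90. 91.]
420 [74. 90. 93.]
440 [17. 89. 92.]
460 [11. 84. 92.]
480 [ 11.  88. 124.]
500 [ 10.  87. 150.]
520 [ 10.  65. 161.]
```

Right crate now lies down (x 400–530, 90 mm high). Next I push the stamped left crate from its +y side.

send_rows --targets '[[[0, 0, 0, 0, 0, 0.22, 0], [0, 0, 0, 0, 0, 0.22, -0.4], [0, 0, 0.089, -0.013, 0.218, 0, -0.4], [0, 0, 0.089, -0.013, 0.218, 0, -0.4], [0, 0, 0.089, -0.013, 0.218, 0, -0.4], [0, 0, 0.089, -0.013, 0.218, 0, -0.4], [0, 0, 0.089, -0.013, 0.218, 0, -0.4], [0, 0, 0.089, -0.013, 0.218, 0, -0.4], [0, 0, 0.089, -0.013, 0.218, 0, -0.4], [0, 0, 0.089, -0.013, 0.218, 0, -0.4], [0, 0, 0.089, -0.013, 0.218, 0, -0.4], [0, 0, 0.089, -0.013, 0.218, 0, -0.4]]]'

```text
time_s: 18.7
ee_pos: [483.1, 238.6, 205.9]
ee_rot: [180.0, -0.0, 70.4]
force: [1.5, 0.8, 1.3]
gripper_width: 63.7
gripper_force: 0.0
```

send_rows --targets '[[[0, 0, 0.089, -0.013, 0.21, 0, -0.4], [0, 0, 0.089, -0.013, 0.21, 0, -0.4], [0, 0, 0, 0, 0, 0, -0.4], [0, 0, 0, 0, 0, 0, -0.4]]]'

```text
time_s: 19.1
ee_pos: [477.8, 321.2, 205.4]
ee_rot: [-180.0, 0.1, 86.2]
force: [-0.8, -0.6, 0.6]
gripper_width: 63.9
gripper_force: 0.0
```

```bash
python3 - <<'E'
from h import *
for c in("scene","top"):
    im,P=snap(c); rect(c,P,470,-190,100); rect(c,P,475,225,95)
print(env.state()["ee_pos"],env.state()["ee_rot"],env.state()["qpos"])
E
```

```text
scene 987 [ 467. -191.] [103. 122.] 79.9
scene 1493 [476. 232.] [101. 121.] 85.9
top 1225 [ 464. -190.] [101. 119.] 80.1
top 1240 [473. 234.] [101. 120.] 86.4
[478.03715624 319.65485957 205.75653416] [-1.79984740e+02  5.10468032e-02  8.60355693e+01] [ 3.26426816e+01  1.86395562e+01  9.03680893e+01 -3.37069882e-02
  7.10350483e+01  3.66180854e+01]
```

send_rows --targets '[[[0, 0, 0, 0, 0, -0.168, -0.4], [0, 0, 0, 0, 0, -0.168, -0.4], [0, 0, 0, 0, 0, -0.168, -0.4], [0, 0, 0, 0, 0, -0.168, -0.4], [0, 0, 0, 0, 0, -0.168, -0.4], [0, 0, 0, 0, 0, 0, -0.4], [0, 0, 0, 0, -0.05, 0, -0.4], [0, 0, 0, 0, -0.05, 0, -0.4]]]'

```text
time_s: 20.0
ee_pos: [479.4, 300.1, 39.9]
ee_rot: [179.8, -0.1, 86.1]
force: [-0.9, 0.2, 0.8]
gripper_width: 64.0
gripper_force: 0.0
```

send_rows --targets '[[[0, 0, 0, 0, -0.05, 0, -0.4], [0, 0, 0, 0, -0.05, 0, -0.4], [0, 0, 0, 0, -0.05, 0, -0.4], [0, 0, 0.005, 0, -0.05, 0, -0.4], [0, 0, 0.005, 0, -0.05, 0, -0.4], [0, 0, 0.005, 0, -0.05, 0, -0.4], [0, 0, 0.005, 0, -0.05, 0, -0.4], [0, 0, 0.005, 0, -0.05, 0, -0.4], [0, 0, 0.005, 0, -0.05, 0, -0.4], [0, 0, 0.005, 0, -0.05, 0, -0.4], [0, 0, 0.005, 0, -0.05, 0, -0.4]]]'

```text
time_s: 21.1
ee_pos: [477.9, 189.7, 37.9]
ee_rot: [-180.0, 0.0, 89.8]
force: [-0.2, 3.4, 3.3]
gripper_width: 63.7
gripper_force: 2.1
```

```bash
python3 - <<'E'
from h import *
for c in("scene","top"):
    im,P=snap(c,c+"6"); rect(c,P,475,130,110)
print(env.state()["ee_pos"],env.state()["ee_rot"],env.state()["force"])
E
```

```text
scene 901 [484. 133.] [136. 120.] 82.8
top 883 [474. 112.] [120.  81.] 1.2
[477.10456207 188.43427811  37.43808111] [-1.79879560e+02  1.34906186e-01  8.97036142e+01] [0.0268114  0.54121212 0.59796219]
```

send_rows --targets '[[[0, 0, 0.005, 0, -0.05, 0, -0.4], [0, 0, 0.005, 0, -0.05, 0, -0.4], [0, 0, 0.005, 0, -0.05, 0, -0.4], [0, 0, 0, 0, -0.05, 0, -0.4], [0, 0, 0, 0, -0.05, 0, -0.4], [0, 0, 0, 0, -0.05, 0, -0.4], [0, 0, 0, 0, -0.05, 0, -0.4], [0, 0, 0, 0, -0.05, 0, -0.4], [0, 0, 0, 0, -0.05, 0, -0.4], [0, 0, 0, 0, -0.05, 0, -0.4], [0, 0, 0, 0, -0.035, 0, -0.4], [0, 0, 0, 0, 0, 0, -0.4]]]'

```text
time_s: 22.4
ee_pos: [478.0, 82.5, 38.1]
ee_rot: [-180.0, 0.0, 91.0]
force: [0.4, 0.5, -0.3]
gripper_width: 63.9
gripper_force: 0.0
```

send_rows --targets '[[[0, 0, 0, 0, 0.05, 0, -0.4], [0, 0, 0, 0, 0.15, 0, -0.4], [0, 0, 0, 0, 0.2, 0, -0.4], [0, 0, 0, 0, 0, 0.22, -0.4], [0, 0, 0, 0, 0, 0.22, -0.4], [0, 0, 0, 0, 0, 0.22, -0.4], [0, 0, 0, 0, 0.22, 0.1, -0.4], [0, 0, 0, 0, 0.22, 0, -0.4], [0, 0, 0, 0, 0.22, 0, -0.4], [0, 0, 0, 0, 0.22, 0, -0.4], [0, 0, 0, 0, 0, 0, -0.4]]]'

```text
time_s: 23.5
ee_pos: [477.3, 345.4, 189.7]
ee_rot: [180.0, -0.1, 91.4]
force: [0.3, -0.8, 0.1]
gripper_width: 63.3
gripper_force: 0.0
```

```bash
python3 - <<'E'
from h import *
for c in("scene","top"):
    im,P=snap(c,c+"7"); rect(c,P,475,15,110); rect(c,P,466,-191,95)
    for n in("bowl","vase","pencup"):
        s=optics.silhouettes(c,n)
        if s: print(n,np.nanmedian(P[s[0]["mask"]],axis=0).round())
print(env.state()["ee_pos"],env.state()["force"],env.state()["time_s"])
E
```

```text
scene 1211 [481.  14.] [119. 101.] 0.9
scene 992 [ 467. -192.] [104. 121.] 80.5
bowl [745.  75.  25.]
vase [746.  76.  25.]
pencup [758. 211.  52.]
top 1233 [477.  17.] [117.  98.] 1.4
top 1227 [ 464. -190.] [101. 120.] 80.0
bowl [759.  86.  24.]
vase [745. -82.  52.]
pencup [777. 220.  42.]
[478.1763966  338.64168499 190.19002433] [-0.10640668 -0.15023445  0.46262099] 23.9
```

View pics/scene7.png

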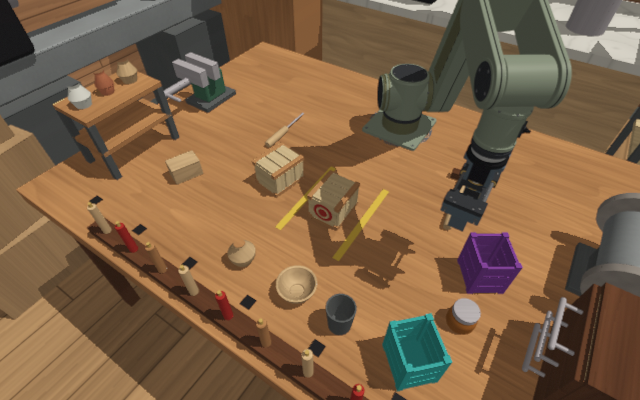

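The stamped crate lies between the tapes at px (333,202) with its stamp at (322,212). The other lies outside them at (279,170), and the bystanders haven't moved. I'm handing the job in.

```bash
python3 -c "
from workcell import env
print(env.job_done())"
```

```text
the job is handed in; nothing more can be done
None
```

The job is handed in: the left crate had the red stamp and now lies on its side, centred between the yellow lines, and the right crate lies on its side outside them; each took more than one push to topple, left first.

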